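# Set up the alignment target on its folding easel

### The job

Swing the easel's folding prop leg up and back until it has gone through its stiff click-stop and stands dead against its end stop, without forcing it (it bends if pushed with more than about 20 N). Then lift the target plate out of the white rack, stand its lower edge gently in the easel's groove, centred, lean it back so that it rests on the prop's orange bar, and let go. Leave everything else on the bench where it is.

Things in the scene. Friction and masses are not known exactly. Their poses are not given: they have to be found in the camera images.
- easel: Black folding easel, screwed down: base 140 x 130 x 12 mm (x -75 to +65 mm). Origin on the bench under the base, z up, y along the groove, x to the front lip, pointing away from the robot to within 0.4 rad. Metal lips in front (12 mm above the groove floor) and behind (6 mm) form the groove; both lips are interrupted for 40 mm in the middle, where the leg passes
- groove (a point): middle of the groove's floor (easel x = 15 mm, y = 0, 14 mm above the bench); axes as the easel. The groove is 18 mm wide and runs along y
- hinge (a point): middle of the prop leg's hinge axis (easel x = -6 mm, y = 0, z = 22 mm); the axis runs along the easel's y; axes as the easel
- leg: Prop leg: aluminium strip 95 mm long, 16 mm wide, 6 mm thick. Origin on the hinge axis, x along the strip to the bar. At the start it points forwards (easel +x) and up, 0.9 to 1.2 rad above level. It swings up, over the vertical and back towards the robot, lightly (1 to 2 N at the bar), and stays where it is left, until it meets the click-stop
- bar (a point): middle of the orange round cross bar at the leg's free end (10 mm diameter, 70 mm long along the easel's y, 95 mm from the hinge axis). The leg is swung out by pushing on the bar's front (easel +x) side
- catch (a joint): click-stop travel, rad: 0 not driven, 0.06 or a little more fully home; driven by the leg, stays where left. The leg meets it somewhere from 0.04 rad before to 0.32 rad past the vertical (every easel differs); the next 0.06 rad (6 mm at the bar) take 9 to 10 N at the bar, then the end stop: force rises about 6 N per mm. 13 to 15 N shows it is home, over 20 N is too much
- rack: White plate rack, screwed down, base 110 x 130 x 12 mm, with one slot along its y between two walls 6 mm thick that rise to 46 mm above the bench; the slot is 14 mm wide, its floor 12 mm above the bench. Origin on the bench under the slot's middle
- target: Target plate 10 mm thick (x), 100 mm wide (y), 170 mm tall (z), 0.2 to 0.4 kg, dark rim, white faces with a copper dot, both alike. Origin at the middle of its lower edge. Starts upright in the rack's slot; hold it near its top edge. On the easel it leans 0.08 to 0.5 rad, top towards the robot, its back on the bar about 105 mm above its lower edge
- target_top (a point): middle of the target plate's top edge
- jar: Bystander, to be left alone: amber glass jar with black cap, 44 mm across, 60 mm tall. Origin at its underside
- lens_ring: Bystander, to be left alone: black lens ring lying flat, 48 mm across, 14 mm tall. Origin at its underside
- driver: Bystander, to be left alone: grey-handled screwdriver lying flat, 160 mm long. Origin at its underside
- wafer_case: Bystander, to be left alone: round clear wafer case lying flat, 90 mm across, 18 mm tall. Origin at its underside
- post: Bystander, to be left alone: steel optical post on a round foot, foot 40 mm across, 70 mm tall. Origin at its underside
- micrometer: Bystander, to be left alone: loose micrometer head lying flat, about 75 mm long, 18 mm tall. Origin at its underside
- screw_tray: Bystander, to be left alone: small blue screw tray, 90 x 70 x 20 mm. Origin at its underside
Mind the look-alikes: they are no part of the job. What is meant by the easel is not brown, and is the larger of those in its own colour.

How it is judged (in metres and radians):
On the way, in this order (a step that is already met when the one before it is completed fails the run):
1. the prop leg is driven through its click-stop to its end stop (catch past 0.05 rad) (value of joint catch above 0.05 rad), for 0.2 s.
2. the target plate stands in the groove and leans on the prop leg (x of target in the frame of easel between 0.004 and 0.026 m and y of target in the frame of easel between -0.02 and 0.02 m and height (world z) of target below 0.022 m and angle between the y axis of target and the y axis of easel, either way round below 0.12 rad and angle between target's own z axis and vertical between 0.05 and 0.55 rad and contact force between target and leg above 0.05 N), for 0.2 s.
At the end, for the whole second after the job is handed in: Click-stop past 0.05 rad; plate's lower edge in the groove (origin within 11 mm across it, 20 mm along it, under 22 mm above the bench), square to it within 0.12 rad, leaning 0.05 to 0.55 rad back on the leg and touching it, at rest and let go (all of step 2 and value of joint catch above 0.05 rad and linear speed of target below 0.01 m/s and contact force between the fingers and target below 0.05 N).
It fails at once if the prop leg is pushed with more than 20 N (contact force between leg and anything else above 20 N).
It fails at once if the target plate is dropped or slammed into the easel (impact over 150 N) (contact force between target and easel above 150 N).
It fails at once if the target plate is laid over (tilted more than 0.8 rad) (angle between target's own z axis and vertical above 0.8 rad).
It fails at once if a bystander is moved more than 30 mm (distance of any of jar, lens_ring, driver, wafer_case, post, micrometer, screw_tray from where it was at the start of the episode above 0.03 m).
It also fails if it takes over 72 s, if anything falls off the work surface, if the arm or the gripper's body presses on something with over 40 N, if the wrist force passes 120 N, or if a joint passes its speed limit or range.

### The arm

A 6-joint arm with a two-finger parallel gripper is mounted at the origin on the work surface. World frame = base frame: x ahead of the robot, y to its left, z up, the work surface at z = 0. Lengths are in mm, angles in degrees, forces in N, time in s.
With the tool pointing down it reaches from about 300 to 850 mm from the base axis. Payload 4.2 kg.
Tool frame: the origin (TCP) lies between the finger pads; the fingertips stand 25 mm ahead of it and the grasp point (between the pads) lies 6 mm ahead of it; x points along the fingers, y is the direction in which the jaws open and shut, and the axes are right-handed (so a half turn about x gives the same grasp; the last joint's range is limited). The gripper opens to 91 mm and grips with 3 to 60 N. Pads are 32 mm wide; open, the fingers measure 118 mm over their backs; the gripper's body (76 mm by 178 mm) begins 60 mm behind the grasp point.
Start: joints at [-74.198, 18.312, 89.639, -0, 72.044, -1.146], TCP at [167.618, -550.041, 238.976] pointing down, gripper open.
Joint ranges: [-177.97, 177.97], [-48.28, 115.42], [12.27, 149.76], [-77.06, 257.06], [2.81, 150.46], [-146.56, 146.56]. Speed limits (degrees/s): [147.25, 147.25, 180, 180, 180, 180].

### API

Orientations are given as [roll, pitch, yaw] about the fixed x, y, z axes, in that order (R = Rz(yaw) Ry(pitch) Rx(roll)).
In Python, from workcell import env gives the robot as it stands.
- The arm moves only by the tool jog_arm, never from a script. Its argument "plan" is one flat list of numbers, 4 for each row, row after row: the shift along the tool's x, y, z in cm, then the turn about the tool's x in units of 6 degrees (1.0 is 6 degrees). In form: [tx, ty, tz, turn, tx, ty, tz, turn, ...]. A call has 1 to 12 rows; each row shifts and turns the commanded pose from where the row before left it, along the tool's axes as they then stand; what a row does not reach is not made up. A row lasts 1/12 s, in which the tool goes at most 41.7 mm and 7.16 degrees, less where a joint would pass 70% of its speed; a pose out of reach is approached as far as the arm can. A call with a gripper value outside its range is refused whole. "claw" is the finger opening in cm, from 0 to 9.12, set as the call begins (left out, the last holds). The fingers move at their own pace and stop on an object; "newtons" is the grip in N (left out, the last holds). Time passes only in rows, so rows that do not move let the fingers close. It gives the time, the measured TCP pose, the force and the opening at its end, in the units of the state.
- env.state(): the state, without advancing time (a new reading comes with each control period).
- env.grab_frame(name): name is "scene" or "top"; returns the picture (384x512x3 uint8, red, green, blue); there is no depth.
- env.calibration(name): a dict with "vertical_fov" (degrees; the focal length in pixels is half the picture's height over the tangent of half this angle, whatever the lens; pixels are square), "cx", "cy" (the principal point, pixels), "origin" and "orientation" of the camera in the world. Camera axes: x right, y down, z forward; pixel columns grow to the right and rows downward; lengths in mm; the calibration is good to about 2 mm. A picture is of the moment at which its call begins. calibration takes no time and is no camera call.
- env.job_done(): hands the job in, once; it reports no verdict.
The state is a dict: "time_s": time; "qpos": joint angles; "qvel": joint speeds; "effort": joint torques, N m; "ee_pos": TCP position; "ee_rot": TCP orientation; "force": force on the tool from outside, world axes, zero at the start; "torque": the same for the moment, N m; "gripper_width": finger opening in mm.
Only numpy, scipy, OpenCV 4.12 (cv2) and the standard library are available. Lean on these libraries where they do the work, as an engineer would, in place of code of your own. Each camera call takes 0.05 s, during which the arm holds its last target.

## Working session

There is one attempt and no reset: what is moved stays moved. The work goes in short steps, Python scripts to look and compute and a tool call to move; the robot and the scene stay as the last step left them, time stands still between calls to the robot, and variables do not carry over. Pictures are saved under pics/ and viewed, and the job is handed in when it is done.

Besides the shell and the picture viewer there is one more tool, called after ">>>" by a JSON object that holds its "api" and its "payload". jog_arm: Moves the arm, as the interface text tells. Its arguments: {"type":"object","properties":{"plan":{"type":"array"},"claw":{"type":"number"},"newtons":{"type":"number"}},"required":["plan"]}

```bash
mkdir -p pics; ls; python3 - <<'E'
from workcell import env
import cv2
for n in("scene","top"):
    im=env.grab_frame(n); cv2.imwrite(f"pics/{n}0.png",im[:,:,::-1]); print(n,env.calibration(n),env.calibration(n).keys())
    cv2.imwrite(f"pics/{n}0b.png",cv2.resize(im[:,:,::-1],(800,600),interpolation=cv2.INTER_CUBIC))
print(env.state())
E
```

```text
pics
scene {'vertical_fov': 45.680043555886144, 'cx': 255.67497209713753, 'cy': 201.8455311432573, 'origin': array([ 962.89203137,  684.33632922, 1066.26525431]), 'orientation': array([-139.43066921,   -0.78099223,  149.57370551])} dict_keys(['vertical_fov', 'cx', 'cy', 'origin', 'orientation'])
top {'vertical_fov': 44.90267277104912, 'cx': 259.48962173100483, 'cy': 197.02879481645095, 'origin': array([ 451.54247624,   -3.5837949 , 1408.61339656]), 'orientation': array([-175.89977229,    0.66577971,  -90.83052359])} dict_keys(['vertical_fov', 'cx', 'cy', 'origin', 'orientation'])
{'time_s': 0.1, 'qpos': array([-7.41992395e+01,  1.83488331e+01,  8.96983732e+01,  1.17666094e-03,
        7.20449883e+01, -1.14535579e+00]), 'qvel': array([-0.02791445, -0.09520526, -0.13550367, -0.04863539,  0.06541578,
        0.06731338]), 'effort': array([-7.08215430e-04, -4.13333738e+01, -2.32510722e+01,  7.29060872e-02,
        4.22059244e-02, -5.14001795e-05]), 'ee_pos': array([ 167.49736934, -549.63696501,  238.20282468]), 'ee_rot': array([-91.84059956,  89.90779858, 105.10515306]), 'force': array([-0.6796814 ,  0.11950336, -0.2281707 ]), 'torque': array([-0.02963688,  0.00358588,  0.02721418]), 'gripper_width': 91.05707198319664}
```

View pics/scene0b.png

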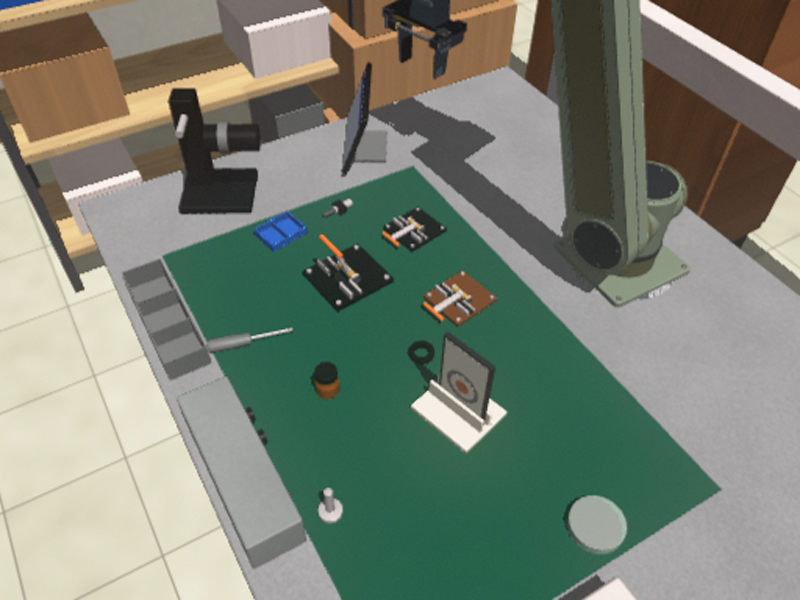

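View pics/top0b.png

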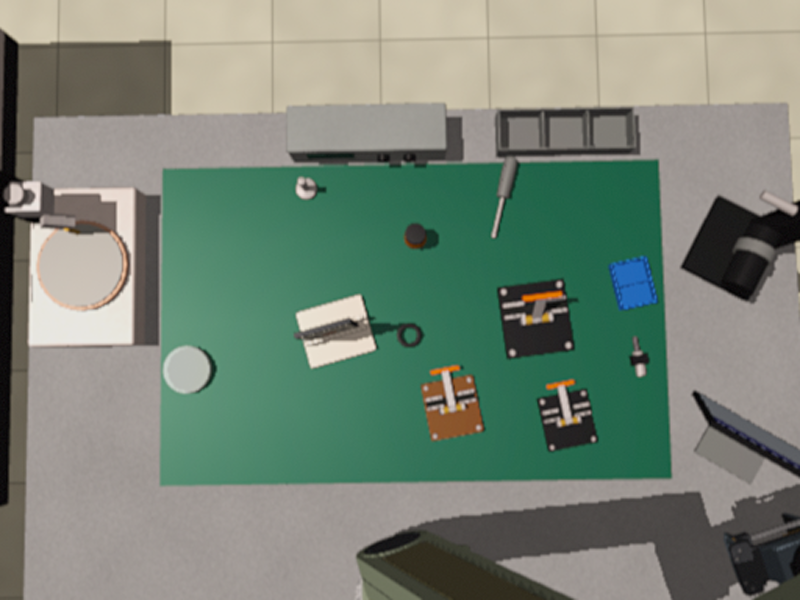

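The easel is the larger black one (top view, about 535,320 of 800x600), and the plate and rack are at about (335,330). The brown easel and the smaller black one are the look-alikes. Next I'll zoom in on the details.

```bash
cat > h.py <<'E'
import numpy as np,cv2
from scipy.spatial.transform import Rotation as Ro
from workcell import env
def cam(n):
    c=env.calibration(n); f=192/np.tan(np.radians(c['vertical_fov']/2))
    return f,c['cx'],c['cy'],np.array(c['origin']),Ro.from_euler('xyz',c['orientation'],degrees=True).as_matrix()
def ray(n,u,v):
    f,cx,cy,o,R=cam(n); d=R@np.array([(u-cx)/f,(v-cy)/f,1]); return o,d/np.linalg.norm(d)
def onz(n,u,v,z):
    o,d=ray(n,u,v); return o+d*(z-o[2])/d[2]
def proj(n,p):
    f,cx,cy,o,R=cam(n); q=R.T@(np.array(p)-o); return np.array([cx+f*q[0]/q[2],cy+f*q[1]/q[2]])
def tri(a,b):
    (o1,d1),(o2,d2)=ray(*a),ray(*b)
    A=np.stack([d1,-d2],1); s=np.linalg.lstsq(A,o2-o1,rcond=None)[0]
    p,q=o1+d1*s[0],o2+d2*s[1]; return (p+q)/2,np.linalg.norm(p-q)
def crop(n,im,u0,v0,w,h,k,name):
    cv2.imwrite(f"pics/{name}.png",cv2.resize(im[v0:v0+h,u0:u0+w,::-1],None,fx=k,fy=k,interpolation=cv2.INTER_CUBIC))
E
python3 - <<'E'
import cv2
from h import *
t=cv2.imread('pics/top0.png')[:,:,::-1]; s=cv2.imread('pics/scene0.png')[:,:,::-1]
crop('top',t,310,170,65,65,9,'c1'); crop('top',t,180,180,75,65,9,'c2')
crop('scene',s,185,140,75,65,9,'c3'); crop('scene',s,255,205,75,90,6,'c4')
E
```

```text
(no output)
```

View pics/c1.png

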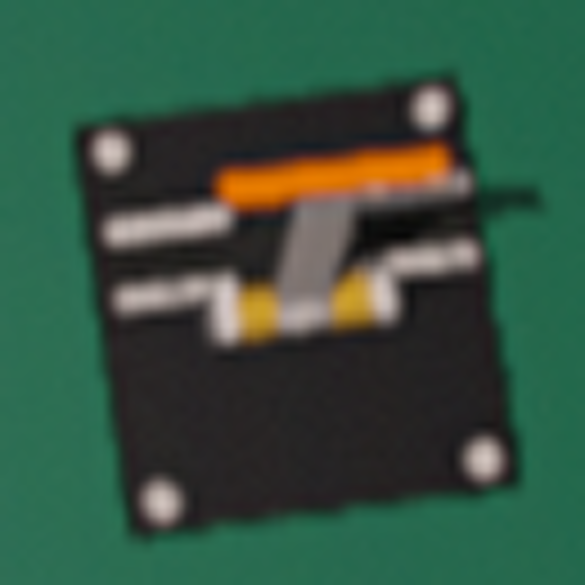

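View pics/c2.png

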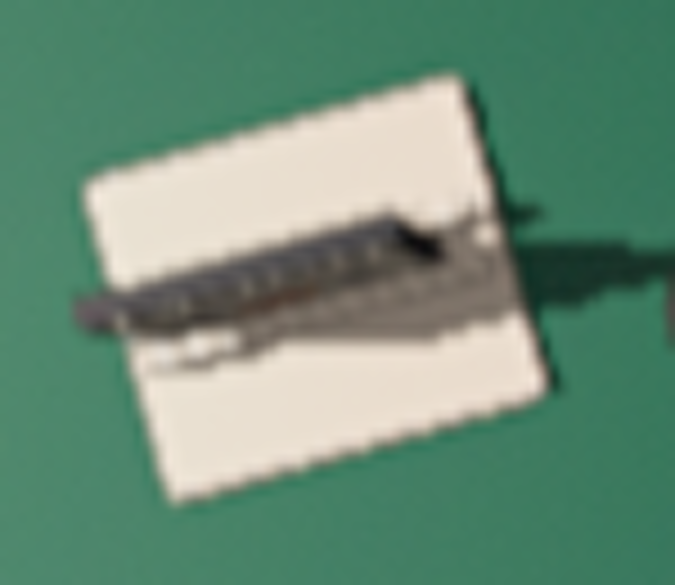

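View pics/c3.png

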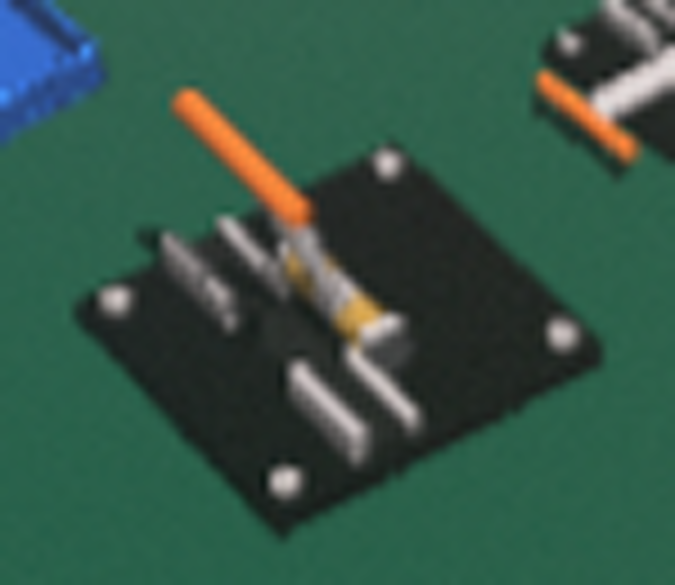

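View pics/c4.png

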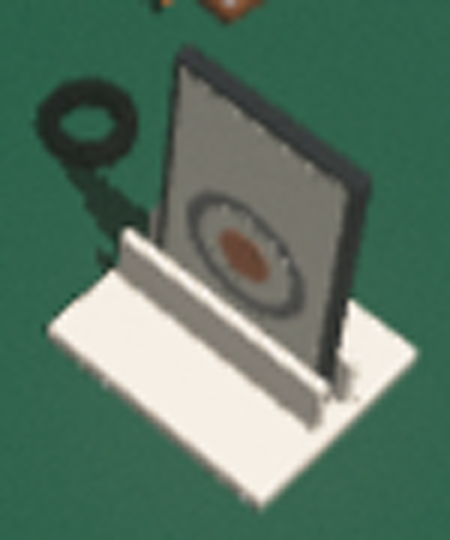

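```bash
python3 - <<'E'
from h import *
np.set_printoptions(precision=1,suppress=True)
t=cv2.imread('pics/top0.png'); s=cv2.imread('pics/scene0.png')
T=lambda u,v,o,k=9:((u+.5)/k-.5+o[0],(v+.5)/k-.5+o[1])
print('easel corners')
et=[onz('top',*T(*c,(310,170)),12) for c in[(78,125),(455,72),(520,485),(135,540)]]
es=[onz('scene',*T(*c,(185,140)),12) for c in[(75,312),(393,140),(603,355),(283,540)]]
print(np.array(et),np.mean(et,0));print(np.array(es),np.mean(es,0))
print('rack')
rt=[onz('top',*T(*c,(180,180)),12) for c in[(85,180),(460,72),(550,395),(172,505)]]
rs=[onz('scene',*T(*c,(255,205),6),12) for c in[(48,328),(418,352),(262,508)]]
print(np.array(rt),np.mean(rt,0));print(np.array(rs),(rs[0]+rs[1])/2)
print('plate top', [onz('scene',*T(*c,(255,205),6),182) for c in[(190,42),(372,180),(345,185)]],[onz('top',*T(*c,(180,180)),182) for c in[(78,312),(400,228)]])
def bar(im,u0,v0,w,h):
    b=cv2.cvtColor(im,cv2.COLOR_BGR2HSV); m=cv2.inRange(b,(5,190,170),(18,255,255)); q=np.zeros_like(m); q[v0:v0+h,u0:u0+w]=m[v0:v0+h,u0:u0+w]
    ys,xs=np.nonzero(q); r=cv2.minAreaRect(np.stack([xs,ys],1).astype(np.float32)); bx=cv2.boxPoints(r); print(len(xs),r); return r
a=bar(t,325,180,40,20); b=bar(s,200,145,25,25)
print(tri(('top',*a[0]),('scene',*b[0])))
E
```

```text
easel corners
[[ 590.2 -166.5   12. ]
 [ 606.1 -293.    12. ]
 [ 467.7 -310.5   12. ]
 [ 451.3 -182.2   12. ]] [ 528.8 -238.    12. ]
[[ 609.  -287.1   12. ]
 [ 468.9 -309.1   12. ]
 [ 456.3 -175.8   12. ]
 [ 593.9 -154.9   12. ]] [ 532.  -231.7   12. ]
rack
[[547.5 224.   12. ]
 [581.9  97.8  12. ]
 [473.2  68.9  12. ]
 [438.5 195.4  12. ]] [510.3 146.5  12. ]
[[582.1 101.8  12. ]
 [442.4 197.1  12. ]
 [549.1 228.4  12. ]] [512.2 149.5  12. ]
plate top [array([518.7, 103.4, 182. ]), array([494.2, 200.1, 182. ]), array([505. , 196.7, 182. ])] [array([497. , 198.5, 182. ]), array([520.3, 103.6, 182. ])]
78 ((346.9650573730469, 189.23800659179688), (3.634502410888672, 24.18596076965332), 82.40535736083984)
28 ((211.54147338867188, 157.4547119140625), (18.36742401123047, 2.0271739959716797), 42.51044845581055)
(array([ 562.7, -235.1,  107.7]), np.float64(1.1193543752374755))
```

```bash
cat >> h.py <<'E'
def st():
    s=env.state(); R=Ro.from_euler('xyz',s['ee_rot'],degrees=True).as_matrix()
    return s,R
def goto(p,yawdir=None):
    # report tool-frame shift (cm) to p, turn units to bring tool y onto world angle yawdir (deg, mod 180)
    s,R=st(); d=R.T@(np.array(p)-s['ee_pos'])/10
    o=f"t={s['time_s']:.2f} pos={s['ee_pos'].round(1)} shift cm {d.round(2)} F={np.array(s['force']).round(2)} w={s['gripper_width']:.1f} yang={np.degrees(np.arctan2(R[1,1],R[0,1])):.1f} tilt={R[2,0]:.4f} q={np.array(s['qpos']).round(1)}"
    if yawdir is not None:
        a=np.degrees(np.arctan2(R[1,1],R[0,1])); e=(yawdir-a+90)%180-90   # world CCW needed
        o+=f" turn units {-e/6:.2f} (tool x down)"
    print(o)
    return R
# easel frame
EY=7.2; EO=np.array([535.4,-234.4,0]); ec,es=np.cos(np.radians(EY)),np.sin(np.radians(EY))
ER=np.array([[ec,-es,0],[es,ec,0],[0,0,1]])
def E(x,y,z): return EO+ER@np.array([x,y,z])
def toE(p): return ER.T@(np.array(p)-EO)
E
python3 - <<'E'
from h import *
np.set_printoptions(precision=2,suppress=True)
R=goto(E(75,0,200),7.2);print(R); print(E(75,0,128),E(15,0,0),toE((562.7,-235.1,107.7)))
E
```

```text
t=0.10 pos=[ 167.5 -549.6  238.2] shift cm [  3.85 -18.16 -51.77] F=[-0.68  0.12 -0.23] w=91.1 yang=-73.1 tilt=-1.0000 q=[-74.2  18.3  89.7   0.   72.   -1.1] turn units -13.38 (tool x down)
[[-0.    0.29 -0.96]
 [ 0.   -0.96 -0.29]
 [-1.   -0.   -0.  ]]
[ 609.81 -225.    128.  ] [ 550.28 -232.52    0.  ] [ 27.    -4.12 107.7 ]
```

>>> {"api": "jog_arm", "payload": {"plan": [0,-2.7,-2,0,0,-2.7,-2,0,0,-2.7,-2,0,0,-2.7,-2,0,0,-2.7,-2,0,0,-2.7,-2,0,0,-2.7,-2,0], "claw": 0, "newtons": 20}}

```text
time_s: 0.68
ee_pos: [246.4, -326.6, 238.6]
ee_rot: [-84.2, 90.0, 112.7]
force: [1.0, 0.2, -0.1]
gripper_width: 47.2
```

```bash
python3 - <<'E'
from h import *
goto(E(80,0,200),7.2-90)
E
```

```text
t=0.68 pos=[ 246.4 -326.6  238.6] shift cm [  3.86   0.93 -38.21] F=[ 1.03  0.16 -0.07] w=47.2 yang=-73.1 tilt=-1.0000 q=[-54.6   3.2 109.1   0.   67.7  18.5] turn units 1.62 (tool x down)
```

>>> {"api": "jog_arm", "payload": {"plan": [0,0.1,-3.4,0,0,0.1,-3.4,0,0,0.1,-3.4,0,0,0.1,-3.4,0,0,0.1,-3.4,0,0,0.1,-3.4,0,0,0.1,-3.4,0,0,0.1,-3.4,0,0,0.1,-3.4,0,0,0.1,-3.4,0,0,0,-3.4,0,0,0,0,0.8]}}

```text
time_s: 1.68
ee_pos: [612.2, -226.7, 237.2]
ee_rot: [-159.9, 89.9, 32.4]
force: [0.1, -0.8, 0.2]
gripper_width: 0.4
```

>>> {"api": "jog_arm", "payload": {"plan": [0,0,0,0.8,0,0,0,0,0,0,0,0]}}

```text
time_s: 1.93
ee_pos: [606.9, -228.9, 238.4]
ee_rot: [-22.7, 89.9, 164.7]
force: [-0.4, 0.4, -0.0]
gripper_width: 0.5
```

```bash
python3 - <<'E'
from h import *
s,R=st(); print(toE(s['ee_pos']))
goto(E(80,0,128),7.2-90)
for n in("scene","top"):
    im=env.grab_frame(n)
    crop(n,im,*((300,150) if n=='top' else (180,110)),90,90,6,n+'1')
E
```

```text
[ 71.64689203  -3.46632084 238.35297103]
t=1.93 pos=[ 606.9 -228.9  238.4] shift cm [11.03 -0.34 -0.85] F=[-0.39  0.36 -0.02] w=0.5 yang=-82.5 tilt=-1.0000 q=[-21.7  25.1  79.2  -0.   75.8  60.9] turn units 0.05 (tool x down)
```

View pics/scene1.png

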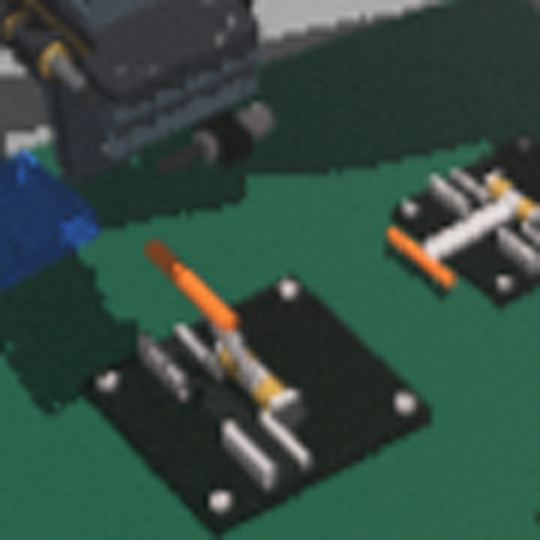

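View pics/top1.png

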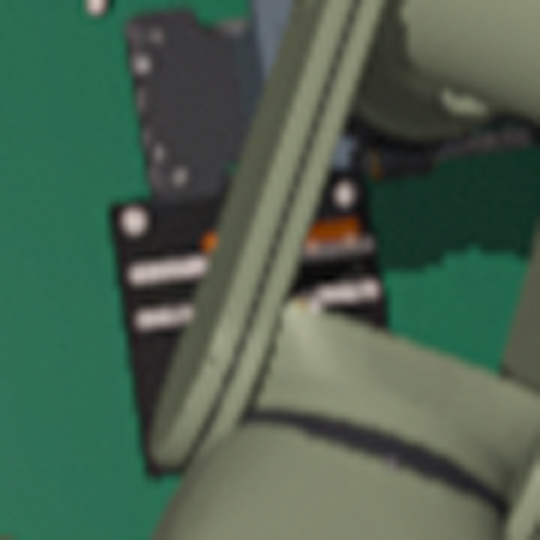

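Scene1 shows the closed fingers in front of the orange bar and clear of it. I'll descend.

>>> {"api": "jog_arm", "payload": {"plan": [0,-0.3,-0.8,0,2.2,0,0,0,2.2,0,0,0,2.2,0,0,0,2.2,0,0,0,2.2,0,0,0,0,0,0,0,0,0,0,0]}}

```text
time_s: 2.7
ee_pos: [614.4, -224.7, 128.3]
ee_rot: [-30.9, 89.9, 156.5]
force: [0.6, -0.3, 0.4]
gripper_width: 0.6
```

```bash
python3 - <<'E'
from h import *
s,R=st(); print(toE(s['ee_pos']))
goto(E(50,0,128),7.2-90)
im=env.grab_frame('scene'); crop('scene',im,180,110,90,90,6,'scene2')
E
```

```text
[ 79.60224052  -0.30435627 128.27783863]
t=2.70 pos=[ 614.4 -224.7  128.3] shift cm [ 0.03 -0.04  2.96] F=[ 0.61 -0.33  0.44] w=0.6 yang=-82.6 tilt=-1.0000 q=[-21.1  30.   87.3   0.   62.8  61.5] turn units 0.03 (tool x down)
```

View pics/scene2.png

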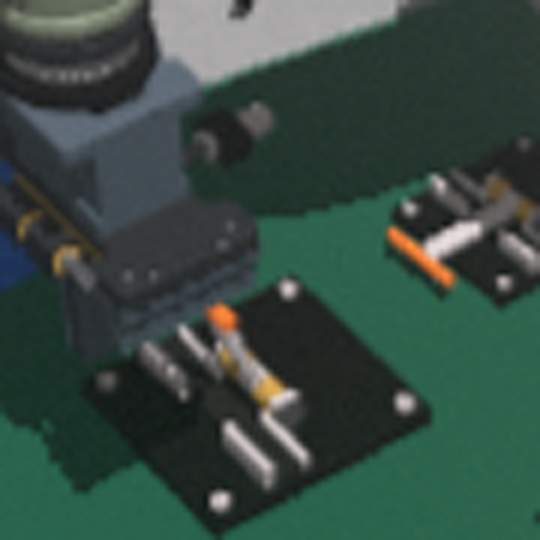

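>>> {"api": "jog_arm", "payload": {"plan": [0,0,0.5,0,0,0,0.5,0,0,0,0.5,0,0,0,0.5,0,0,0,0.4,0,0,0,0.4,0,0,0,0.4,0,0,0,0.4,0,0,0,0.4,0,0,0,0.4,0,0,0,0.4,0,0,0,0.4,0]}}

```text
time_s: 3.75
ee_pos: [562.7, -231.7, 128.9]
ee_rot: [67.1, 90.0, -105.5]
force: [1.6, -0.6, 0.3]
gripper_width: -0.0
```

>>> {"api": "jog_arm", "payload": {"plan": [0,0,0.3,0,0,0,0,0]}}

```text
time_s: 3.92
ee_pos: [559.1, -232.1, 128.8]
ee_rot: [-12.8, 89.9, 174.6]
force: [0.0, 0.6, 0.1]
gripper_width: 0.5
```

```bash
cat > m.py <<'E'
from h import *
s,R=st(); print('E',toE(s['ee_pos']).round(2),'F_E',(ER.T@s['force']).round(2),s['time_s'])
import sys
if len(sys.argv)>1:
    im=env.grab_frame('scene'); crop('scene',im,180,110,90,90,6,sys.argv[1])
E
python3 m.py scene3
```

```text
E [ 23.84  -0.66 128.83] F_E [0.12 0.55 0.05] 3.9167
```

View pics/scene3.png

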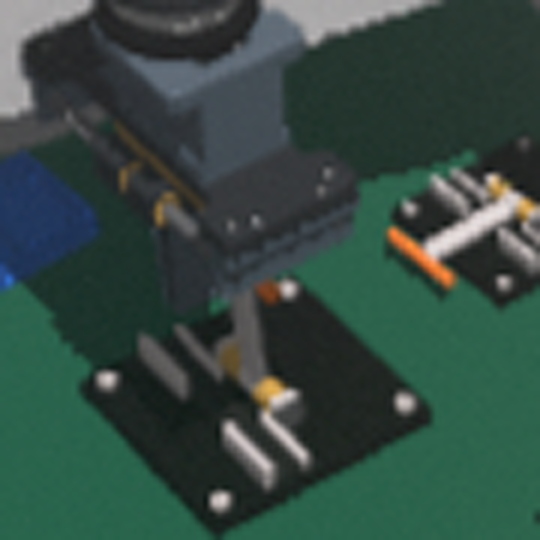

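>>> {"api": "jog_arm", "payload": {"plan": [0,0,0.2,0,0,0,0.2,0,0,0,0,0,0,0,0,0]}}

```text
time_s: 4.3
ee_pos: [555.9, -232.5, 128.8]
ee_rot: [-11.3, 90.0, 176.1]
force: [1.3, 0.0, 0.5]
gripper_width: 0.6
```

>>> {"api": "jog_arm", "payload": {"plan": [0,0,0.2,0,0,0,0.2,0,0,0,0,0]}}

```text
time_s: 4.55
ee_pos: [551.8, -233.1, 129.0]
ee_rot: [-4.1, 90.0, -176.8]
force: [-0.5, 0.6, 0.9]
gripper_width: 0.4
```

>>> {"api": "jog_arm", "payload": {"plan": [0,0,0.2,0,0,0,0.2,0,0,0,0,0]}}

```text
time_s: 4.8
ee_pos: [547.8, -233.6, 129.0]
ee_rot: [0.7, 90.0, -172.0]
force: [0.6, 0.1, 0.0]
gripper_width: 0.6
```

>>> {"api": "jog_arm", "payload": {"plan": [0,0,0.2,0,0,0,0.2,0,0,0,0,0]}}

```text
time_s: 5.05
ee_pos: [543.7, -234.1, 128.9]
ee_rot: [-2.7, 90.0, -175.4]
force: [1.2, 0.4, 0.3]
gripper_width: 0.4
```

>>> {"api": "jog_arm", "payload": {"plan": [0,0,0.2,0,0,0,0.2,0,0,0,0,0]}}

```text
time_s: 5.3
ee_pos: [539.7, -234.6, 128.8]
ee_rot: [-12.8, 90.0, 174.6]
force: [1.3, 0.1, 0.3]
gripper_width: 0.1
```

>>> {"api": "jog_arm", "payload": {"plan": [0,0,0.2,0,0,0,0.2,0,0,0,0,0]}}

```text
time_s: 5.55
ee_pos: [535.8, -235.1, 128.8]
ee_rot: [-11.9, 90.0, 175.4]
force: [1.3, 0.1, -0.7]
gripper_width: 0.4
```

>>> {"api": "jog_arm", "payload": {"plan": [0,0,0.2,0,0,0,0.2,0,0,0,0,0]}}

```text
time_s: 5.8
ee_pos: [532.0, -235.7, 129.0]
ee_rot: [21.7, 90.0, -151.0]
force: [0.5, 0.9, -0.5]
gripper_width: 0.4
```

>>> {"api": "jog_arm", "payload": {"plan": [0,0,0.2,0,0,0,0.2,0,0,0,0,0]}}

```text
time_s: 6.05
ee_pos: [528.0, -236.2, 129.0]
ee_rot: [24.5, 90.0, -148.2]
force: [-0.0, 0.1, 0.3]
gripper_width: 0.6
```

```bash
python3 m.py scene4
```

```text
E [ -7.56  -0.82 129.01] F_E [0.01 0.12 0.27] 6.05
```

View pics/scene4.png

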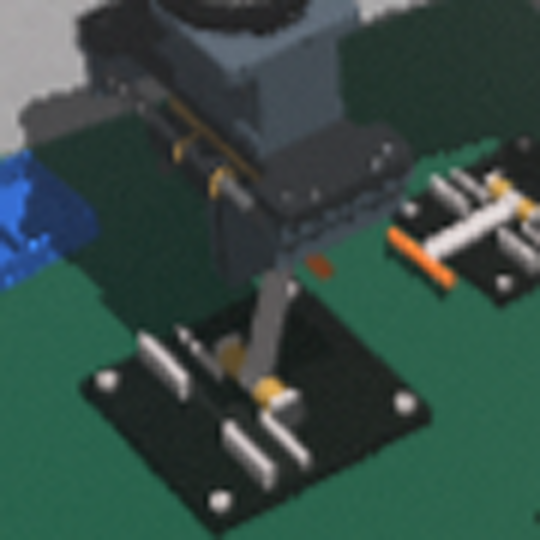

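The leg is past vertical and moving back with the fingers. I'll continue.

>>> {"api": "jog_arm", "payload": {"plan": [0,0,0.2,0,0,0,0.2,0,0,0,0,0]}}

```text
time_s: 6.35
ee_pos: [524.9, -236.7, 129.1]
ee_rot: [165.4, 89.9, -7.3]
force: [2.7, 0.2, -0.5]
gripper_width: 0.3
```

>>> {"api": "jog_arm", "payload": {"plan": [0,0,0.1,0,0,0,0.1,0,0,0,0,0,0,0,0,0]}}

```text
time_s: 6.68
ee_pos: [524.2, -236.9, 129.3]
ee_rot: [166.5, 89.8, -6.2]
force: [6.0, 0.9, -2.2]
gripper_width: 0.2
```

>>> {"api": "jog_arm", "payload": {"plan": [0,0,0.1,0,0,0,0.1,0,0,0,0,0,0,0,0,0]}}

```text
time_s: 7.02
ee_pos: [523.5, -237.2, 129.5]
ee_rot: [167.4, 89.6, -5.3]
force: [9.4, 1.8, -3.1]
gripper_width: 0.5
```

>>> {"api": "jog_arm", "payload": {"plan": [0,0,0.1,0,0,0,0.1,0,0,0,0,0,0,0,0,0]}}

```text
time_s: 7.35
ee_pos: [522.5, -237.4, 129.6]
ee_rot: [167.9, 89.5, -4.8]
force: [12.2, 2.5, -4.1]
gripper_width: 0.4
```

>>> {"api": "jog_arm", "payload": {"plan": [0,0,0.1,0,0,0,0,0,0,0,0,0]}}

```text
time_s: 7.6
ee_pos: [521.6, -237.6, 129.6]
ee_rot: [167.7, 89.4, -5.1]
force: [11.0, 2.7, -4.5]
gripper_width: 0.0
```

```bash
python3 m.py scene5
```

```text
E [-14.05  -1.4  129.64] F_E [11.21  1.26 -4.48] 7.6
```

View pics/scene5.png

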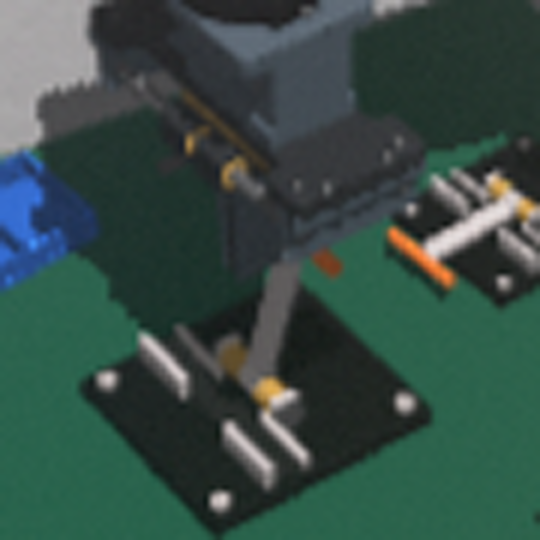

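>>> {"api": "jog_arm", "payload": {"plan": [0,0,0.1,0,0,0,0,0,0,0,0,0]}}

```text
time_s: 7.9
ee_pos: [520.7, -237.7, 129.7]
ee_rot: [167.4, 89.4, -5.3]
force: [10.6, 1.8, -4.9]
gripper_width: 0.4
```

>>> {"api": "jog_arm", "payload": {"plan": [0,0,0.1,0,0,0,0,0,0,0,0,0]}}

```text
time_s: 8.15
ee_pos: [519.8, -237.8, 129.7]
ee_rot: [167.2, 89.4, -5.5]
force: [11.9, 3.0, -4.3]
gripper_width: 0.4
```

>>> {"api": "jog_arm", "payload": {"plan": [0,0,0.1,0,0,0,0,0,0,0,0,0]}}

```text
time_s: 8.4
ee_pos: [518.8, -238.0, 129.6]
ee_rot: [167.3, 89.4, -5.4]
force: [11.6, 1.7, -4.4]
gripper_width: 0.2
```

>>> {"api": "jog_arm", "payload": {"plan": [0,0,0.1,0,0,0,0,0,0,0,0,0]}}

```text
time_s: 8.65
ee_pos: [517.8, -238.1, 129.7]
ee_rot: [167.2, 89.4, -5.5]
force: [10.9, 2.5, -4.1]
gripper_width: 0.2
```

>>> {"api": "jog_arm", "payload": {"plan": [0,0,0.1,0,0,0,0,0,0,0,0,0]}}

```text
time_s: 8.9
ee_pos: [517.2, -238.2, 129.7]
ee_rot: [167.5, 89.4, -5.2]
force: [12.4, 2.4, -4.9]
gripper_width: 0.2
```

>>> {"api": "jog_arm", "payload": {"plan": [0,0,0.1,0,0,0,0,0,0,0,0,0]}}

```text
time_s: 9.15
ee_pos: [516.8, -238.4, 129.8]
ee_rot: [167.6, 89.3, -5.1]
force: [14.4, 3.2, -5.4]
gripper_width: 0.6
```

>>> {"api": "jog_arm", "payload": {"plan": [0,0,0.05,0,0,0,0,0,0,0,0,0]}}

```text
time_s: 9.4
ee_pos: [516.7, -238.4, 129.8]
ee_rot: [167.8, 89.2, -4.9]
force: [14.5, 3.1, -6.3]
gripper_width: 0.2
```

The force now rises by about 6 N/mm with almost no travel, so the leg is against its end stop. I'll back off.

>>> {"api": "jog_arm", "payload": {"plan": [0,0,-0.2,0,0,0,-0.5,0,0,0,-1.5,0,0,0,-1.5,0,-1,0,-1,0,-2.5,0,0,0,-3,0,0,0,-3,0,0,0,-3,0,0,0,-3,0,0,0], "claw": 0}}

```text
time_s: 10.23
ee_pos: [556.3, -232.3, 285.1]
ee_rot: [-8.5, 89.8, 178.9]
force: [0.3, -0.5, -0.1]
gripper_width: 0.2
```

```bash
python3 m.py scene6; python3 - <<'E'
from h import *
goto((510,149,280),14.5); im=env.grab_frame('top'); crop('top',im,300,150,90,90,6,'top6')
E
```

```text
E [ 20.96  -0.5  285.07] F_E [ 0.21 -0.52 -0.1 ] 10.2333
t=10.28 pos=[ 558.8 -233.4  292. ] shift cm [  0.97 -38.56  -0.04] F=[ 2.64 -0.29  4.75] w=0.5 yang=-82.7 tilt=-1.0000 q=[-23.7  19.3  80.5  -0.1  79.6  58.9] turn units 13.81 (tool x down)
```

View pics/scene6.png

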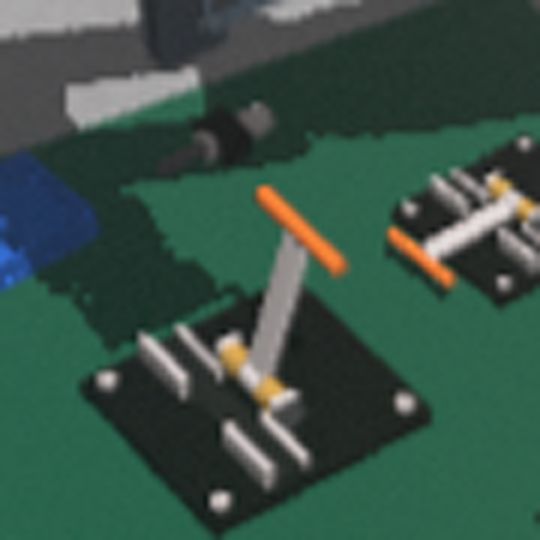

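>>> {"api": "jog_arm", "payload": {"plan": [0,-3.5,0,0,0,-3.5,0,0,0,-3.5,0,0,0,-3.5,0,0,0,-3.5,0,0,0,-3.5,0,0,0,-3.5,0,0,0,-3.5,0,0,0,-3.5,0,0,0,-3.5,0,0,0,-3.5,0,0,0,0,0,-1], "claw": 6}}

```text
time_s: 11.33
ee_pos: [506.4, 154.1, 282.8]
ee_rot: [-32.6, 89.8, 161.1]
force: [-0.1, 0.1, -0.4]
gripper_width: 59.5
```

>>> {"api": "jog_arm", "payload": {"plan": [0,0,0,-1.15,0,0,0,-1.15,0,0,0,-1.15,0,0,0,-1.15,0,0,0,-1.15,0,0,0,-1.15,0,0,0,-1.15,0,0,0,-1.15,0,0,0,-1.15,0,0,0,-1.15,0,0,0,-1.15,0,0,0,-1.15]}}

```text
time_s: 12.33
ee_pos: [507.3, 148.7, 282.8]
ee_rot: [-65.4, 89.8, -148.9]
force: [0.6, -0.2, 0.4]
gripper_width: 60.2
```

```bash
python3 - <<'E'
from h import *
goto((509,149,260),14.5)
for n in('top','scene'):
    im=env.grab_frame(n); cv2.imwrite(f'pics/{n}7raw.png',im[:,:,::-1])
    crop(n,im,*((300,150) if n=='top' else (180,110)),90,90,6,n+'7')
    crop(n,im,*((170,150) if n=='top' else (230,170)),110,110,5,n+'7r')
E
```

```text
t=12.33 pos=[507.3 148.7 282.8] shift cm [ 2.28  0.18 -0.01] F=[ 0.55 -0.16  0.41] w=60.2 yang=6.5 tilt=-1.0000 q=[15.1 12.8 91.  -0.1 76.4  8.7] turn units -1.34 (tool x down)
```

View pics/top7.png

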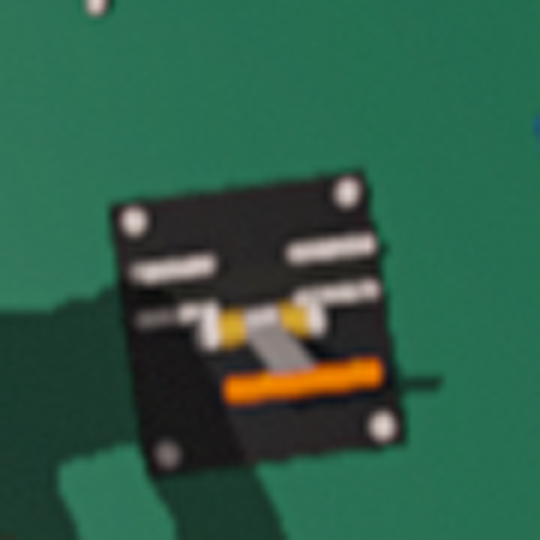

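View pics/scene7r.png

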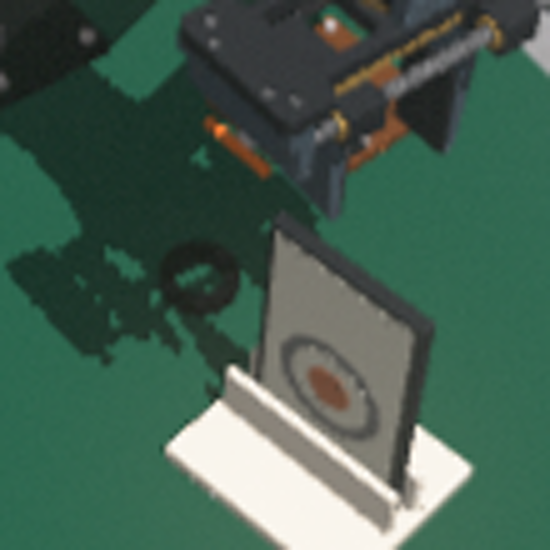

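View pics/top7r.png

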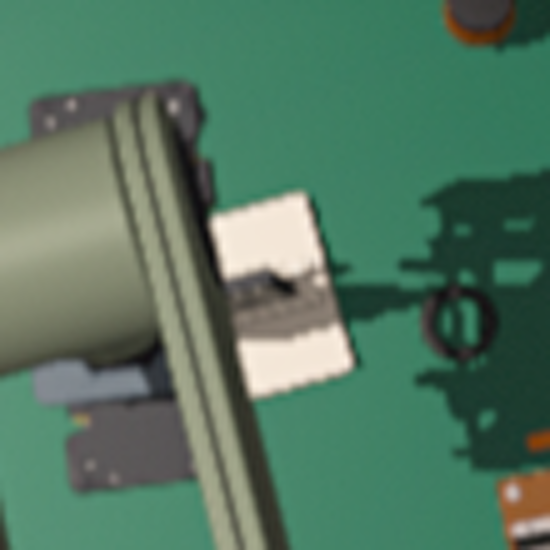

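```bash
python3 - <<'E'
from h import *
np.set_printoptions(precision=1,suppress=True)
T=lambda u,v,o,k:((u+.5)/k-.5+o[0],(v+.5)/k-.5+o[1])
P=[onz('top',*T(*c,(300,150),6),13) for c in[(133,222),(347,192),(383,427),(168,455)]]
P=np.array(P);print(P,P.mean(0),np.degrees(np.arctan2(P[0,1]-P[3,1],P[0,0]-P[3,0])),np.degrees(np.arctan2(P[1,1]-P[2,1],P[1,0]-P[2,0])),np.degrees(np.arctan2(*(-(P[0]-P[1])[:2]*[1,-1]))))
# scene0 screws c3
S=np.array([onz('scene',*T(*c,(185,140),9),13) for c in[(115,299),(388,163),(563,334),(285,481)]]);print(S,S.mean(0))
f=lambda c,z:toE(onz('top',*T(*c,(300,150),6),z))
print('front lip mids',f((172,268),26),f((333,247),26),'rear',f((340,291),20))
t=cv2.imread('pics/top7raw.png'); s=cv2.imread('pics/scene7raw.png'); s6=cv2.imread('pics/scene6.png')
def bar(im,u0,v0,w,h):
    m=cv2.inRange(cv2.cvtColor(im,cv2.COLOR_BGR2HSV),(4,170,120),(20,255,255)); q=np.zeros_like(m); q[v0:v0+h,u0:u0+w]=m[v0:v0+h,u0:u0+w]
    ys,xs=np.nonzero(q); r=cv2.minAreaRect(np.stack([xs,ys],1).astype(np.float32)); print(len(xs),r); return r[0]
a=bar(t,332,205,36,18); b=bar(s,220,138,22,20)
p,e=tri(('top',*a),('scene',*b)); print(p,e,toE(p))
E
```

```text
[[ 580.5 -176.8   13. ]
 [ 593.9 -284.4   13. ]
 [ 475.9 -298.8   13. ]
 [ 463.5 -191.4   13. ]] [ 528.4 -237.8   13. ] 7.126568176245847 6.971274006856986 7.122129979117801
[[ 594.2 -284.9   13. ]
 [ 476.8 -298.3   13. ]
 [ 463.9 -190.8   13. ]
 [ 581.4 -177.6   13. ]] [ 529.1 -237.9   13. ]
front lip mids [25.6 37.5 26. ] [ 24.7 -43.   26. ] rear [  2.8 -44.3  20. ]
117 ((349.64617919921875, 210.16925048828125), (10.418916702270508, 26.295364379882812), 82.87498474121094)
43 ((229.5000457763672, 148.00003051757812), (17.677669525146484, 2.1213197708129883), 45.0)
[ 501.8 -238.1  116.5] 5.37030643995083 [-33.9   0.5 116.5]
```

View pics/scene7.png

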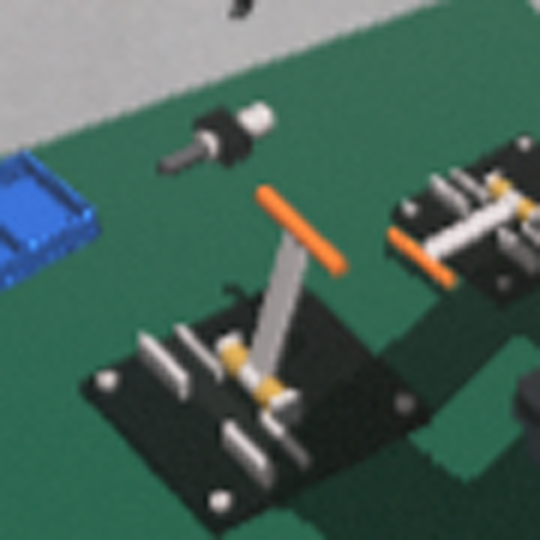

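Both views agree on the four screws, giving centre (528.7, -237.9) and yaw 7.05°, so I'm refining the easel frame with them. Scene7 shows the leg leaning back. Next is the plate grasp.

```bash
sed -i 's/^EY=7.2; EO=.*; ec/EY=7.05; EO=np.array([533.7,-237.2,0]); ec/' h.py; python3 - <<'E'
from h import *
T=lambda u,v,o,k:((u+.5)/k-.5+o[0],(v+.5)/k-.5+o[1])
for c,d in [((304,381),(302,230)),((225,388),(265,192)),((383,372),(341,270))]:
  p,e=tri(('top',*T(*c,(300,150),6)),('scene',*T(*d,(180,110),6))); print(p,e,toE(p))
E
```

```text
[ 495.77911208 -242.01797197  110.49793811] 0.6913142301621426 [-38.22552011  -0.12730782 110.49793811]
[ 509.11064296 -207.84322745  166.09592055] 41.1604337114658 [-20.80033042  32.15280437 166.09592055]
[ 482.35367876 -275.84721021   54.5399357 ] 48.45667221554013 [-55.70149641 -32.05300079  54.5399357 ]
```

>>> {"api": "jog_arm", "payload": {"plan": [0,0.1,0,-0.7,0,0,0,-0.65,2,0,0,0,2,0,0,0,2,0,0,0,2,0,0,0,0,0,0,0,0,0,0,0]}}

```text
time_s: 13.1
ee_pos: [508.5, 149.2, 203.0]
ee_rot: [-82.6, 89.8, -158.5]
force: [0.7, 0.4, 1.0]
gripper_width: 59.9
```

```bash
python3 - <<'E'
from h import *
goto((508,149.5,184),14.5)
for n in('top','scene'):
    im=env.grab_frame(n)
    crop(n,im,*((170,150) if n=='top' else (230,170)),110,110,5,n+'8')
E
```

```text
t=13.10 pos=[508.5 149.2 203. ] shift cm [ 1.9  -0.03 -0.04] F=[0.67 0.4  0.97] w=59.9 yang=14.1 tilt=-1.0000 q=[15.1 15.9 98.6 -0.  65.7  1. ] turn units -0.06 (tool x down)
```

View pics/scene8.png

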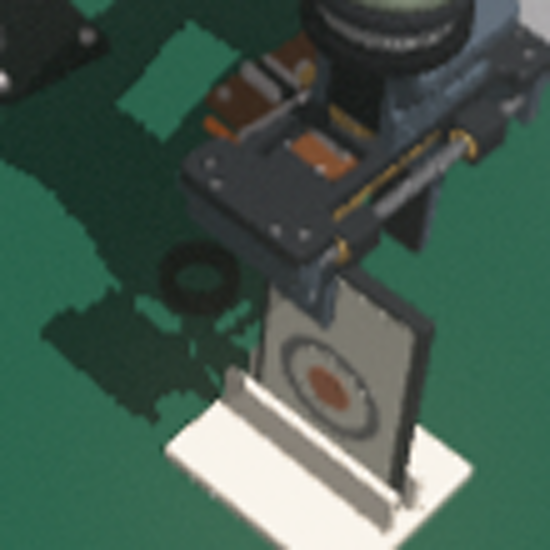

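>>> {"api": "jog_arm", "payload": {"plan": [0.6,0,0,0,0.6,0,0,0,0.6,0,0,0,0,0,0,0]}}

```text
time_s: 13.53
ee_pos: [508.6, 149.4, 184.7]
ee_rot: [-86.4, 89.9, -162.2]
force: [-0.1, -0.5, -0.1]
gripper_width: 59.8
```

>>> {"api": "jog_arm", "payload": {"plan": [0,0,0,0,0,0,0,0,0,0,0,0,0,0,0,0,0,0,0,0,0,0,0,0,0,0,0,0,0,0,0,0], "claw": 0.6, "newtons": 25}}

```text
time_s: 14.2
ee_pos: [509.5, 149.6, 186.0]
ee_rot: [78.4, 90.0, 2.6]
force: [1.7, 0.1, -1.1]
gripper_width: 10.0
```

>>> {"api": "jog_arm", "payload": {"plan": [-0.5,0,0,0,-0.5,0,0,0,-1,0,0,0,-1,0,0,0,0,0,0,0,0,0,0,0]}}

```text
time_s: 14.7
ee_pos: [509.5, 149.6, 216.9]
ee_rot: [87.0, 89.9, 11.2]
force: [-0.5, -0.0, -3.2]
gripper_width: 10.1
```

```bash
python3 - <<'E'
from h import *
goto((508,149.5,290),14.5)
for n in('top','scene'):
    im=env.grab_frame(n)
    crop(n,im,*((170,150) if n=='top' else (230,170)),110,110,5,n+'9')
E
```

```text
t=14.70 pos=[509.5 149.6 216.9] shift cm [-7.31 -0.14 -0.02] F=[-0.45 -0.04 -3.16] w=10.1 yang=14.2 tilt=-1.0000 q=[15.1 15.2 97.4 -0.  67.3  0.9] turn units -0.04 (tool x down)
```

View pics/scene9.png

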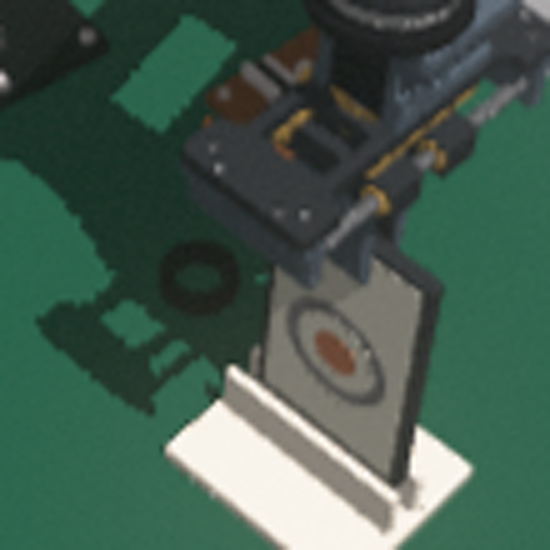

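>>> {"api": "jog_arm", "payload": {"plan": [-2,0,0,0,-3,0,0,0,-3,0,0,0,-3,0,0,0,0,0,0,0.6,0,0,0,0.6,0,0,0,0]}}

```text
time_s: 15.38
ee_pos: [509.0, 149.5, 325.9]
ee_rot: [-68.0, 90.0, -151.1]
force: [0.4, 0.2, -3.0]
gripper_width: 10.0
```

```bash
python3 - <<'E'
from h import *
goto(E(15,0,330),7.05)
E
```

```text
t=15.38 pos=[509.  149.5 325.9] shift cm [-0.4  -0.76 38.68] F=[ 0.36  0.16 -3.  ] w=10.0 yang=7.0 tilt=-1.0000 q=[15.1 11.8 86.2 -0.  82.   8.1] turn units -0.01 (tool x down)
```

>>> {"api": "jog_arm", "payload": {"plan": [0,-0.1,1.5,0,0,0,3,0,0,-0.1,3.5,0,0,-0.1,4,0,0,-0.1,4,0,0,-0.1,4,0,0,-0.1,4,0,0,-0.1,4,0,0,0,4,0,0,-0.1,3.5,0,0,0,2.2,0,0,0,1,0]}}

```text
time_s: 16.38
ee_pos: [548.5, -238.7, 324.3]
ee_rot: [-91.7, 89.9, -174.7]
force: [-0.3, 0.6, -3.3]
gripper_width: 9.4
```

>>> {"api": "jog_arm", "payload": {"plan": [1,0,0,0,3,0,0,0,3,0,0,0,3,0,0,0,2,0,0,0,0,0,0,0,0,0,0,0]}}

```text
time_s: 16.97
ee_pos: [548.2, -233.5, 204.8]
ee_rot: [-130.6, 89.8, 146.6]
force: [0.6, -0.4, -1.8]
gripper_width: 9.7
```

```bash
python3 - <<'E'
from h import *
goto(E(15,0,200),7.05)
for n in('top','scene'):
    im=env.grab_frame(n); cv2.imwrite(f'pics/{n}10raw.png',im[:,:,::-1])
    crop(n,im,*((290,150) if n=='top' else (180,90)),110,110,5,n+'10')
E
```

```text
t=16.97 pos=[ 548.2 -233.5  204.8] shift cm [0.48 0.01 0.19] F=[ 0.6  -0.45 -1.8 ] w=9.7 yang=7.2 tilt=-1.0000 q=[-24.2  21.6  89.8   0.   68.9 -31.4] turn units 0.02 (tool x down)
```

View pics/scene10.png

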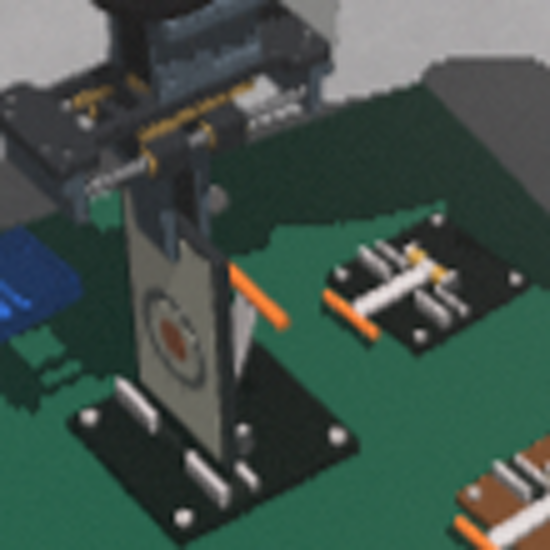

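View pics/top10.png

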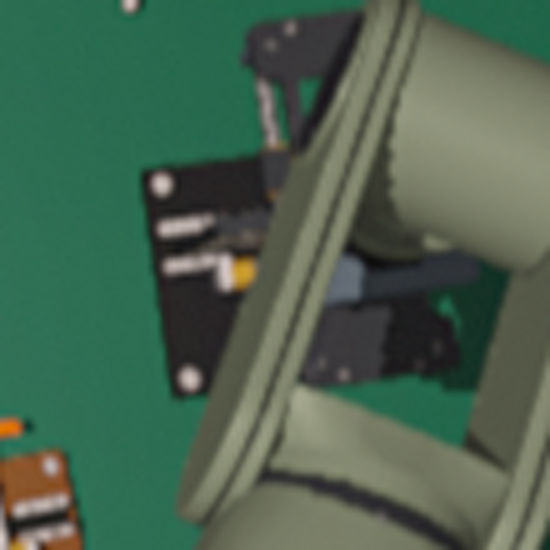

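```bash
python3 - <<'E'
from h import *
T=lambda u,v,o,k:((u+.5)/k-.5+o[0],(v+.5)/k-.5+o[1])
# front-bottom right corner (x=20,y=+50) ; top-left front
for z in(29,31,33): print(z,toE(onz('scene',*T(222,464,(180,90),5),z)).round(1))
def atx(c,x):
    o,d=ray('scene',*T(*c,(180,90),5)); o=ER.T@(o-EO); d=ER.T@d; return (o+d*(x-o[0])/d[0]).round(1)
print('front plane x=20: dot',atx((175,339),20),'bottom left',atx((143,377),20),'bottom right',atx((222,464),20),'top-right',atx((222,268),20),'topleft',atx((125,195),20))
for p in [(20,50,31),(20,-50,31),(10,50,31),(20,50,201),(20,-50,201)]: u=proj('scene',E(*p)); print(p,((u[0]-180+.5)*5-.5).round(1),((u[1]-90+.5)*5-.5).round(1))
E
```

```text
29 [17.8 43.6 29. ]
31 [18.8 45.2 31. ]
33 [19.9 46.8 33. ]
front plane x=20: dot [ 20.    2.4 105.6] bottom left [ 20.  -40.3  39.4] bottom right [20.  47.  33.3] top-right [ 20.   58.7 203.8] topleft [ 20.  -41.7 188.2]
(20, 50, 31) 224.9 469.4
(20, -50, 31) 135.4 377.7
(10, 50, 31) 238.2 462.3
(20, 50, 201) 213.4 263.4
(20, -50, 201) 115.6 170.7
```

>>> {"api": "jog_arm", "payload": {"plan": [0,0,0.3,0,0.4,0,0,0,0.4,0,0,0,0.4,0,0,0,0,0,0,0,0,0,0,0]}}

```text
time_s: 17.57
ee_pos: [549.1, -238.4, 193.5]
ee_rot: [-120.2, 89.9, 156.9]
force: [-0.2, -0.4, -3.1]
gripper_width: 9.8
```

>>> {"api": "jog_arm", "payload": {"plan": [0.1,0,0,0,0.1,0,0,0,0,0,0,0,0,0,0,0]}}

```text
time_s: 17.9
ee_pos: [549.3, -238.4, 191.9]
ee_rot: [-31.7, 90.0, -114.7]
force: [0.1, -0.1, -2.1]
gripper_width: 9.6
```

>>> {"api": "jog_arm", "payload": {"plan": [0.1,0,0,0,0.1,0,0,0,0,0,0,0,0,0,0,0]}}

```text
time_s: 18.23
ee_pos: [549.3, -238.4, 189.9]
ee_rot: [-86.6, 90.0, -169.6]
force: [-0.2, 0.2, -2.6]
gripper_width: 9.7
```

```bash
python3 - <<'E'
from h import *
goto(E(15,0,188),7.05)
for n in('scene',):
    im=env.grab_frame(n); cv2.imwrite(f'pics/{n}11raw.png',im[:,:,::-1])
    crop(n,im,*((290,150) if n=='top' else (180,90)),110,110,5,n+'11')
E
```

```text
t=18.23 pos=[ 549.3 -238.4  189.9] shift cm [ 0.19 -0.03 -0.31] F=[-0.16  0.24 -2.59] w=9.7 yang=7.1 tilt=-1.0000 q=[-24.6  22.4  90.8  -0.   66.9 -31.6] turn units 0.00 (tool x down)
```

View pics/scene11.png

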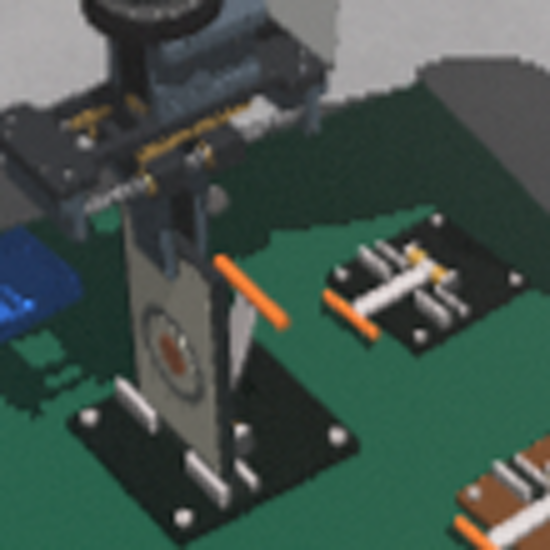

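The plate's lower edge is now between the lips, with its bottom right corner at about (225,478) in scene11. I'll keep lowering until it touches.

>>> {"api": "jog_arm", "payload": {"plan": [0,0,-0.2,0,0.1,0,0,0,0,0,0,0,0,0,0,0]}}

```text
time_s: 18.62
ee_pos: [549.0, -236.4, 188.9]
ee_rot: [-64.5, 90.0, -147.5]
force: [0.1, 0.0, -1.9]
gripper_width: 10.1
```

>>> {"api": "jog_arm", "payload": {"plan": [0.1,0,0,0,0,0,0,0,0,0,0,0]}}

```text
time_s: 18.87
ee_pos: [549.2, -236.5, 188.1]
ee_rot: [64.7, 90.0, -18.2]
force: [0.6, 1.4, -1.3]
gripper_width: 9.9
```

>>> {"api": "jog_arm", "payload": {"plan": [0.1,0,0,0,0,0,0,0,0,0,0,0]}}

```text
time_s: 19.12
ee_pos: [549.4, -236.4, 188.1]
ee_rot: [69.4, 89.9, -13.6]
force: [-2.2, 2.2, 6.1]
gripper_width: 9.7
```

>>> {"api": "jog_arm", "payload": {"plan": [0,0,0,0,0,0,0,0,0,0,0,0,0,0,0,0], "claw": 2.4}}

```text
time_s: 19.45
ee_pos: [549.0, -236.5, 186.6]
ee_rot: [-92.1, 90.0, -175.0]
force: [-0.8, -0.3, -0.4]
gripper_width: 23.8
```

>>> {"api": "jog_arm", "payload": {"plan": [0,-0.2,0,0,0,-0.2,0,0,0,-0.2,0,0,0,-0.2,0,0,0,-0.2,0,0,0,-0.2,0,0,0,0,0,0,0,0,0,0]}}

```text
time_s: 20.12
ee_pos: [537.0, -238.0, 187.0]
ee_rot: [43.6, 90.0, -39.4]
force: [0.3, 0.1, -0.1]
gripper_width: 23.8
```

```bash
cat > v.py <<'E'
from h import *
import sys
goto(E(15,0,188),7.05); s,R=st(); print(toE(s['ee_pos']).round(1))
im=env.grab_frame('scene'); crop('scene',im,180,90,110,110,5,sys.argv[1])
E
python3 v.py s12
```

```text
t=20.12 pos=[ 537. -238.  187.] shift cm [-0.1   1.18 -0.12] F=[ 0.32  0.14 -0.15] w=23.8 yang=7.0 tilt=-1.0000 q=[-25.   21.5  92.6  -0.   65.9 -32.1] turn units -0.00 (tool x down)
[  3.2  -1.2 187. ]
```

View pics/s12.png

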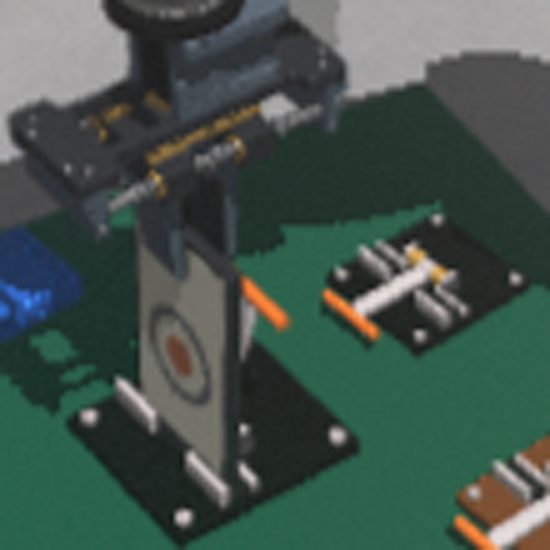

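The plate is standing on the groove floor and its top has started moving back with the fingers. I'll keep leaning it slowly.

>>> {"api": "jog_arm", "payload": {"plan": [0.05,-0.2,0,0,0.05,-0.2,0,0,0.05,-0.2,0,0,0.05,-0.2,0,0,0.05,-0.2,0,0,0.05,-0.2,0,0,0.05,-0.2,0,0,0.05,-0.2,0,0,0.05,-0.2,0,0,0.05,-0.2,0,0,0,0,0,0]}}

```text
time_s: 21.08
ee_pos: [516.8, -240.4, 181.8]
ee_rot: [-97.9, 90.0, 179.1]
force: [0.2, -0.1, 0.0]
gripper_width: 23.7
```

```bash
python3 v.py s13
```

```text
t=21.08 pos=[ 516.8 -240.4  181.8] shift cm [-0.62  3.22 -0.11] F=[ 0.19 -0.09  0.  ] w=23.7 yang=7.0 tilt=-1.0000 q=[-26.1  20.3  95.4  -0.   64.4 -33.1] turn units -0.00 (tool x down)
[-17.2  -1.1 181.8]
```

View pics/s13.png

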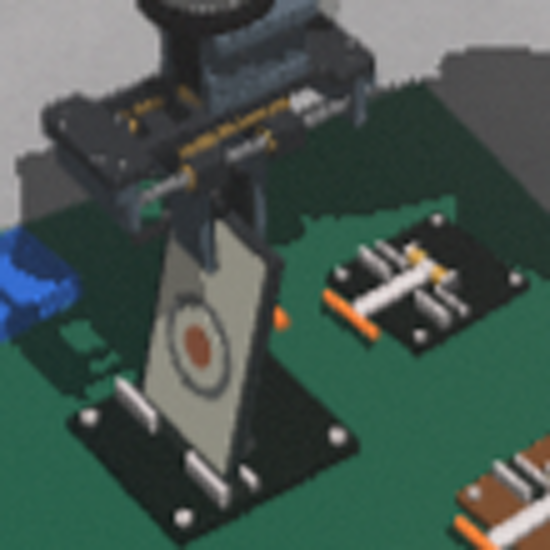

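>>> {"api": "jog_arm", "payload": {"plan": [0.05,-0.2,0,0,0.05,-0.2,0,0,0.05,-0.2,0,0,0.05,-0.2,0,0,0.05,-0.1,0,0,0.05,-0.1,0,0,0.05,-0.1,0,0,0.05,-0.1,0,0,0,-0.1,0,0,0,-0.1,0,0,0,-0.1,0,0,0,-0.1,0,0]}}

```text
time_s: 22.13
ee_pos: [501.4, -242.3, 177.9]
ee_rot: [22.0, 90.0, -61.0]
force: [0.6, 0.6, 0.0]
gripper_width: 23.5
```

```bash
python3 v.py s14
```

```text
t=22.13 pos=[ 501.4 -242.3  177.9] shift cm [-1.01  4.77 -0.11] F=[0.63 0.62 0.02] w=23.5 yang=7.0 tilt=-1.0000 q=[-27.   19.3  97.4  -0.   63.2 -34. ] turn units -0.00 (tool x down)
[-32.7  -1.1 177.9]
```

View pics/s14.png

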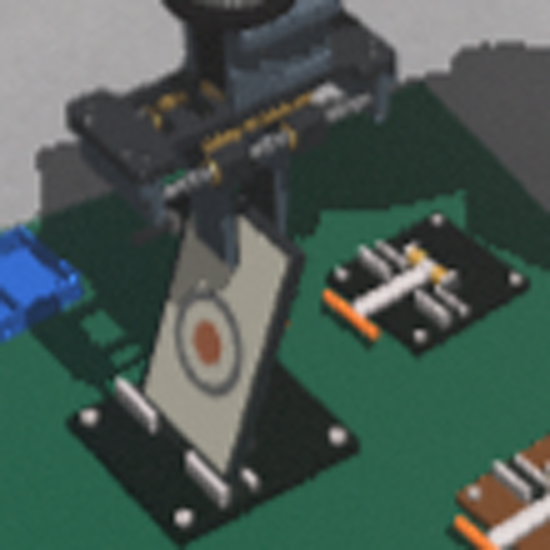

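>>> {"api": "jog_arm", "payload": {"plan": [0,-0.1,0,0,0,-0.1,0,0,0,-0.1,0,0,0,-0.1,0,0,0,-0.1,0,0,0,-0.1,0,0,0,-0.1,0,0,0,-0.1,0,0,0,0,0,0]}}

```text
time_s: 22.93
ee_pos: [493.3, -243.3, 178.0]
ee_rot: [-69.5, 90.0, -152.4]
force: [-0.0, 0.4, -0.3]
gripper_width: 23.6
```

```bash
python3 v.py s15
```

```text
t=22.93 pos=[ 493.3 -243.3  178. ] shift cm [-1.    5.59 -0.11] F=[-0.02  0.4  -0.32] w=23.6 yang=7.0 tilt=-1.0000 q=[-27.5  18.7  98.3  -0.   62.9 -34.5] turn units -0.00 (tool x down)
[-40.9  -1.1 178. ]
```

View pics/s15.png

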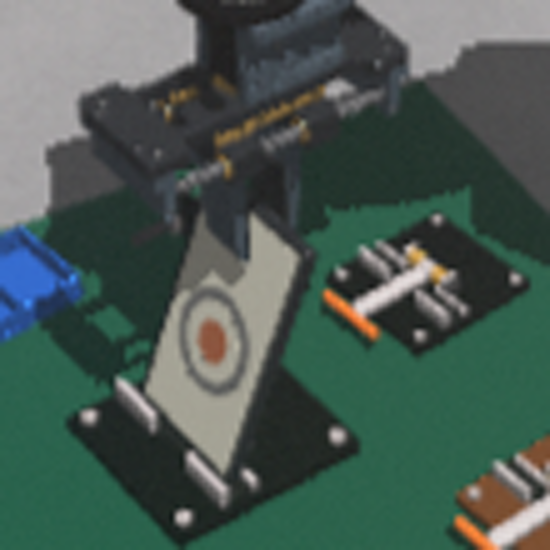

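>>> {"api": "jog_arm", "payload": {"plan": [0,-0.1,0,0,0,-0.1,0,0,0,-0.1,0,0,0,-0.1,0,0,0,-0.1,0,0,0,0,0,0]}}

```text
time_s: 23.48
ee_pos: [488.4, -244.0, 178.0]
ee_rot: [51.8, 90.0, -31.2]
force: [-0.4, -0.1, 0.1]
gripper_width: 24.1
```

```bash
python3 v.py s16
```

```text
t=23.48 pos=[ 488.4 -244.   178. ] shift cm [-1.    6.07 -0.12] F=[-0.43 -0.06  0.1 ] w=24.1 yang=7.0 tilt=-1.0000 q=[-27.7  18.4  98.9  -0.   62.8 -34.8] turn units -0.00 (tool x down)
[-45.7  -1.2 178. ]
```

View pics/s16.png

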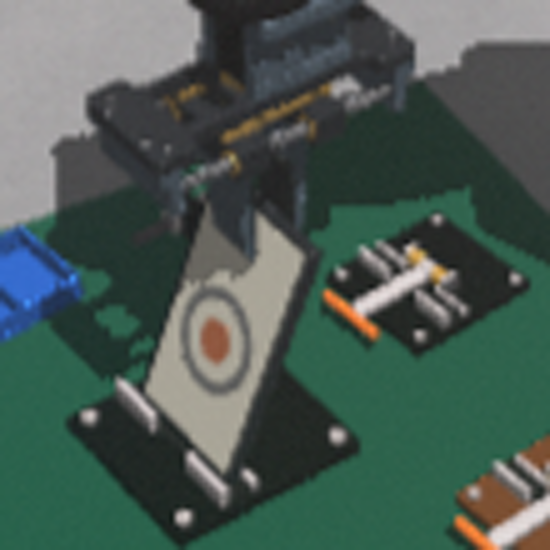

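```bash
cat > l.py <<'E'
from h import *
import sys
T=lambda u,v,o=(180,90),k=5:((u+.5)/k-.5+o[0],(v+.5)/k-.5+o[1])
def aty(c,y=50.):
    o,d=ray('scene',*T(*c)); o=ER.T@(o-EO); d=ER.T@d; return (o+d*(y-o[1])/d[1]).round(1)
a=list(map(float,sys.argv[1:])); p,q=aty(a[:2]),aty(a[2:4]); print(p,q,'lean',np.arctan2(-(p-q)[0],(p-q)[2]),np.linalg.norm(p-q))
E
python3 l.py 305 250 226 474; python3 l.py 320 258 236 472
```

```text
[-43.5  50.  177.3] [19.4 50.  26.4] lean 0.39493227624142974 163.48461701334472
[-54.2  50.  165.4] [12.  50.  23.4] lean 0.4362415656319885 156.67303533154646
```

>>> {"api": "jog_arm", "payload": {"plan": [0,-0.1,0,0,0,-0.1,0,0,0,-0.1,0,0,0,0,0,0]}}

```text
time_s: 23.87
ee_pos: [485.4, -244.3, 178.0]
ee_rot: [-51.3, 90.0, -134.3]
force: [0.4, 0.2, -0.5]
gripper_width: 24.3
```

```bash
python3 v.py s17
```

```text
t=23.87 pos=[ 485.4 -244.3  178. ] shift cm [-1.    6.38 -0.11] F=[ 0.41  0.17 -0.5 ] w=24.3 yang=7.0 tilt=-1.0000 q=[-27.9  18.2  99.2  -0.   62.6 -35. ] turn units -0.00 (tool x down)
[-48.8  -1.1 178. ]
```

View pics/s17.png

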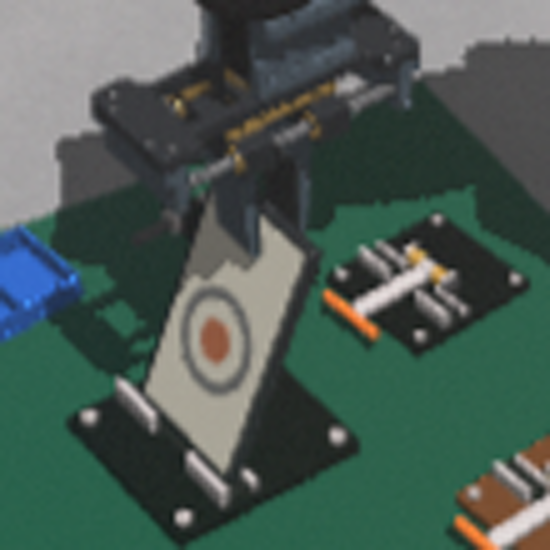

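The plate did not move with this last step, so it is resting on the bar. I'll open the fingers and withdraw upward.

>>> {"api": "jog_arm", "payload": {"plan": [0,0,0,0,0,0,0,0,0,0,0,0,0,0,0,0,0,0,0,0,0,0,0,0], "claw": 7}}

```text
time_s: 24.42
ee_pos: [485.5, -244.3, 177.9]
ee_rot: [-32.5, 90.0, -115.4]
force: [0.9, 0.1, 0.2]
gripper_width: 61.2
```

>>> {"api": "jog_arm", "payload": {"plan": [-0.5,0,0,0,-1,0,0,0,-2,0,0,0,-2,0,0,0,-2,0,0,0,-2,0,0,0,-2,0,0,0,-2,0,0,0,0,0,0,0]}}

```text
time_s: 25.17
ee_pos: [487.2, -245.1, 318.3]
ee_rot: [54.8, 89.4, -28.2]
force: [1.6, 0.2, 0.9]
gripper_width: 69.9
```

```bash
python3 v.py s18
```

```text
t=25.17 pos=[ 487.2 -245.1  318.3] shift cm [13.08  6.11 -0.29] F=[1.62 0.24 0.89] w=69.9 yang=7.0 tilt=-1.0000 q=[-27.9  13.1  85.6  -0.   80.8 -35. ] turn units -0.00 (tool x down)
[-47.2  -2.2 318.3]
```

View pics/s18.png

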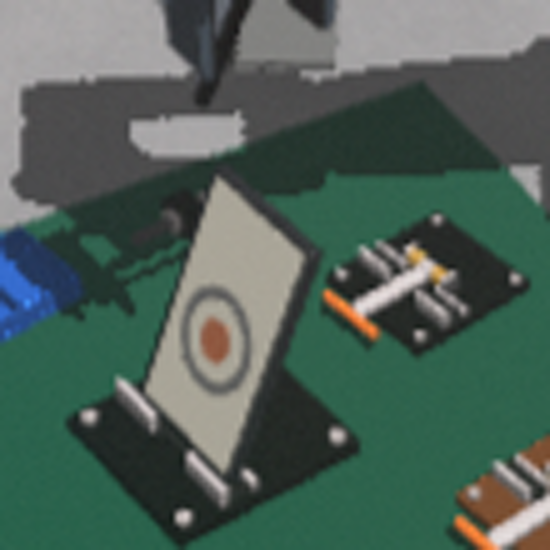

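```bash
python3 l.py 310 254 226 474; python3 - <<'E'
from h import *
T=lambda u,v,o=(180,90),k=5:((u+.5)/k-.5+o[0],(v+.5)/k-.5+o[1])
th=.415
def pl(c):  # intersect plate front plane: through (20,*,14+2) leaning th back
    o,d=ray('scene',*T(*c)); o=ER.T@(o-EO); d=ER.T@d; n=np.array([np.cos(th),0,np.sin(th)]); p0=np.array([15,0,14])+5*n
    return (o+d*((p0-o)@n)/(d@n)).round(1)
print('TL',pl((218,174)),'TR',pl((312,255)),'dot',pl((215,340)),'visible BR',pl((226,473)),'BL',pl((146,388)))
im=env.grab_frame('scene'); cv2.imwrite('pics/s19.png',cv2.resize(im[:,:,::-1],(800,600)))
E
```

```text
[-47.   50.  172.3] [19.4 50.  26.4] lean 0.42709215311718396 160.29900186838347
TL [-47.6 -44.9 168.4] TR [-48.5  49.9 170.6] dot [-10.6  -1.   84.6] visible BR [16.8 46.1 22.2] BL [ 16.1 -44.4  23.8]
```

View pics/s19.png

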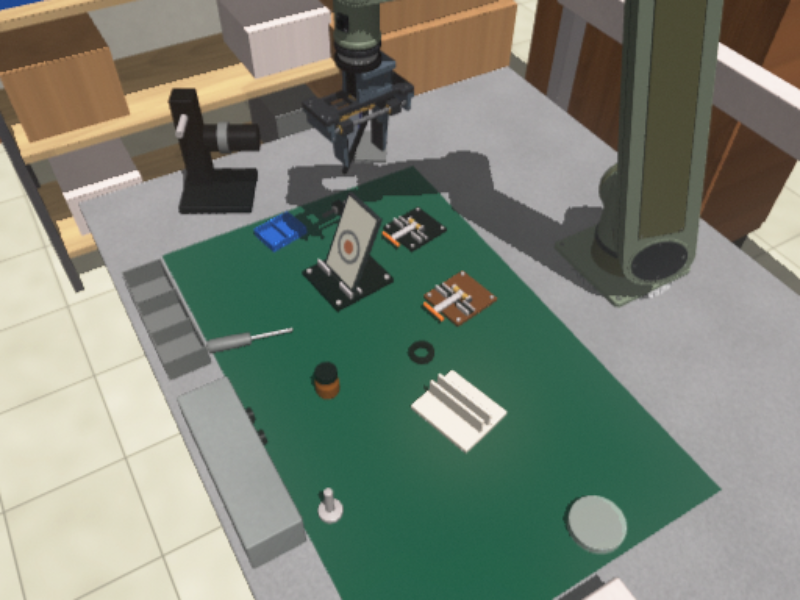

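The plate leans about 0.42 rad, centred within about 2 mm. The bystanders look unmoved, so I'm handing in.

```bash
python3 - <<'E'
from workcell import env
print(env.job_done()); print(env.state()['time_s'])
E
```

```text
the job is handed in; nothing more can be done
None
the job is handed in; nothing more can be done
```

I swung the prop leg back through its click-stop to the end stop. Then I lifted the plate from the rack, stood it in the groove, leaned it onto the orange bar, let go and withdrew. I handed the job in at about 25 s; no verdict was reported.

**Leg:** I felt about 6 mm of stiff travel. After that the force rose about 6 N per mm with almost no movement, which is the end stop. The peak wrist reading was about 16 N, under the 20 N limit. That reading includes friction on the bar, so the push along the leg's swing was about 12 to 13 N by my estimate, at or slightly below the 13 to 15 N that shows it is home. I did not check the catch angle any other way.

**Plate:** My last pictures show it leaning about 0.42 rad with its lower edge between the lips, and the dot 1 mm off the easel's middle. The corner measurements put its middle within about 2.5 mm. It did not move when the fingers opened or as they withdrew.

**Contact with the bar:** I inferred this, because the plate stopped following the fingers and the lean matched the 0.41 rad I worked out from the bar's measured position. I did not measure the contact force.

**Bystanders:** By eye in the last picture they look where they were. I did not measure them, and the plate partly hides the micrometer.

**One disagreement:** My first easel position, from the base corners, differed by about 6 mm between the two cameras. I replaced it with the screw positions, where the two views agreed to within 1 mm.

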